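# Turn the slotted caddy on its corner pin and rack the sanding block

## Task

The slotted plywood caddy is held to the bench by a pin at one corner; keep it flat on the bench and push its opposite corner round, a quarter turn clockwise seen from above, until its side lies flush along the wooden batten. Then stand the sanding block on its long edge, all the way down, in the caddy's wide slot (the one at the end farthest from the pin), with the caddy still flush, and leave the tape measure and the C-clamp where they are.

Things in the scene. Friction and masses are not known exactly. Their poses are not given: they have to be found in the camera images.
- caddy: Open plywood box, 150 (its x) x 166 (its y) x 46 mm high, walls 10, floor 6 mm, 0.38-0.68 kg, loose. A steel eye at one corner rings a fixed bench pin with 2.5 mm play. Origin: eye axis at bench height, z up; the box fills x 22..172, y -188..-22 mm. Starts turned +1.42..+1.68 rad about z from station; home = axes parallel to station's, its x = 22 mm wall flush on the batten.
- caddy_pushed_corner (a point): Outer vertical edge of the caddy diagonally opposite the eye, half-way up (172, -188, 23 mm in the caddy's frame). 3 to 10 N of push on the x = 172 mm wall close to this corner swings the caddy; dry friction, it stays where it is left.
- caddy_wall_far_end (a point): End farthest from the pin of the caddy's side that comes against the batten, on its outer face (at 22, -188, 23 mm in the caddy's frame).
- wide_slot (a point): Centre of the wide slot's floor (97, -159.5, 6 mm in the caddy's frame, axes parallel to it). The slot is 130 mm long (x) and 37 mm wide (y), between the caddy's outer wall (top 40 mm above this point) and a divider (34 mm). Next to it, toward the eye: two 16 mm slots, then a 56 mm bay holding an eraser.
- station: Fixed steel bench pin (14 mm thick, cap 27 mm across, top 28 mm above the bench) and fixed wooden batten (165 x 26 x 30 mm high). Origin: pin axis at bench height, z up. The batten runs along y from -200 to -36 mm, x from -4 to 22 mm; the caddy is turned against its face at x = 22 mm.
- batten_far_end (a point): Point on the plane of the batten's face (at 22, -188, 23 mm in the frame of station) where caddy_wall_far_end arrives.
- block_centre (a point): Centre of the sanding block, a plain brown block 96 x 63 x 30 mm, about 90 g; it starts standing on its long 96 x 30 mm edge, centre 31 mm and top 63 mm above the bench. Its x axis runs along the 96 mm length, y (up or down) along the 63 mm height, z along the 30 mm thickness. Standing in the slot its centre is 31 mm above the slot's floor.
- tape_measure: Pocket tape, 60 x 74 x 28 mm, lying near the front edge at the left; not to be moved.
- c_clamp: Small C-clamp lying flat near the front edge, left of the middle, 108 x 78 x 12 mm; not to be moved.
Things that resemble listed ones, but are neither listed nor needed, are in the scene too. Leave any blue look-alike of the part that bears block_centre alone.

How it is judged:
By the outcome, as a careful person would: the job done as asked, in the order asked, and still so for the second after the job is handed in, with the robot touching nothing.
It also fails if it takes over 62 s, if anything falls off the work surface, if the arm or the gripper's body presses on something with over 40 N, if the wrist force passes 120 N, or if a joint passes its speed limit or range.

## Robot

A 6-joint arm with a two-finger parallel gripper is mounted at the origin on a cart in front of the work surface, level with it; the furniture and walls round the work are solid. World frame = base frame: x ahead of the robot, y to its left, z up, the work surface at z = 0. Lengths are in m, angles in rad, forces in N, time in s.
With the tool pointing down it reaches from about 0.35 to 0.775 m from the base axis. Payload 7.3 kg.
Tool frame: the origin (TCP) lies at the very end of the fingers, on their centre line; the grasp point (between the pads) lies 19 mm behind it; z points along the fingers, x is the direction in which the jaws open and shut, and the axes are right-handed (so a half turn about z gives the same grasp; the last joint's range is limited). The gripper opens to 92 mm and grips with 3 to 60 N. Pads are 19 mm wide; open, the fingers measure 130 mm over their backs; the gripper's body (75 mm by 190 mm) begins 47 mm behind the grasp point.
Start: joints at [-1.389, 0.342, 1.524, -0, 1.275, -0.146], TCP at [0.169, -0.497, 0.227] pointing down, gripper open.
Joint ranges: [-2.53, 2.53], [-0.77, 2.02], [0.04, 2.7], [-1, 4.14], [0.28, 2.66], [-3.11, 3.11]. Speed limits (rad/s): [2.57, 2.57, 3.14, 3.14, 3.14, 3.14].

## Interface

Orientations are given as [roll, pitch, yaw] about the fixed x, y, z axes, in that order (R = Rz(yaw) Ry(pitch) Rx(roll)).
In Python, from cell import observe, read_camera, camera_params, hand_in gives the robot as it stands.
- The arm moves only by the tool apply_moves, never from a script. Its argument "increments" is a list of rows, each an object with "grip": the opening, from 0 (shut) to 1 (fully open); "linear": the shift along the world's x, y, z in mm, a list of three; "turn": the turn, a rotation vector about the world's x, y, z in units of 6 degrees (1.0 is 6 degrees), a list of three. A call has 1 to 10 rows; each row is the pose to reach, as a shift and turn from the pose commanded when the call began; what a row does not reach only later rows make up. A row lasts 1/10 s, in which the tool goes at most 50 mm and 8.59 degrees, less where a joint would pass 70% of its speed; a pose out of reach is approached as far as the arm can. A call with a gripper value outside its range is refused whole. The fingers move at their own pace and stop on an object; "grip_force" is the grip in N (left out, the last holds). Time passes only in rows, so rows that repeat a pose let the fingers close. It gives the time, the measured TCP pose, the force and the opening at its end, in the units of the state.
- observe(): the state, without advancing time (a new reading comes with each control period).
- read_camera(name): name is "scene" or "side" or "wrist"; returns the picture (420x560x3 uint8, red, green, blue); there is no depth.
- camera_params(name): a dict with "camera_matrix" (3x3 intrinsics, pixels), "world_to_cam" (4x4, takes a point from world to camera coordinates); the wrist camera has in their place "hand_eye" (4x4, takes a point from camera to tool coordinates, whose origin is the TCP and whose axes are the tool frame's). Camera axes: x right, y up, looking along -z (the intrinsics and any distortion apply to the point x, -y, -z); pixel columns grow to the right and rows downward; lengths in m; the calibration is good to about 2 mm. A picture is of the moment at which its call begins: read the wrist's pose just before it. camera_params takes no time and is no camera call.
- hand_in(): hands the job in, once; it reports no verdict.
The state is a dict: "time": time; "qpos": joint angles; "qvel": joint speeds; "joint_efforts": joint torques, N m; "tool_pos": TCP position; "tool_rot": TCP orientation; "contact_force": force on the tool from outside, world axes, zero at the start; "torque": the same for the moment, N m; "opening": finger opening in m.
Only numpy, scipy, OpenCV 4.12 (cv2) and the standard library are available. Lean on these libraries where they do the work, as an engineer would, in place of code of your own. Each camera call takes 0.05 s, during which the arm holds its last target.

## Working session

There is one attempt and no reset: what is moved stays moved. The work goes in short steps, Python scripts to look and compute and a tool call to move; the robot and the scene stay as the last step left them, time stands still between calls to the robot, and variables do not carry over. Pictures are saved under pics/ and viewed, and the job is handed in when it is done.

Besides the shell and the picture viewer there is one more tool, called after "Call:" as name(argument=value, ...) on one line, values as JSON. apply_moves: Moves the arm, as the interface text tells. Its arguments: {"type":"object","properties":{"increments":{"type":"array","items":{"type":"object","properties":{"grip":{"type":"number"},"linear":{"type":"array","items":{"type":"number"}},"turn":{"type":"array","items":{"type":"number"}}}}},"grip_force":{"type":"number"}},"required":["increments"]}

```bash
mkdir -p pics; ls; python3 - <<'E'
from cell import *
import cv2,json
for n in("scene","side","wrist"):
    if n=="wrist": print(observe())
    cv2.imwrite(f"pics/{n}0.png",read_camera(n)[:,:,::-1])
    print(n,camera_params(n))
E
```

```text
pics
scene {'camera_matrix': array([[401.36388923,   0.        , 279.83006039],
       [  0.        , 401.36388923, 207.95446353],
       [  0.        ,   0.        ,   1.        ]]), 'world_to_cam': array([[-0.9792137 ,  0.2026835 , -0.00774116,  0.47478854],
       [-0.17498677, -0.82487306,  0.53755378,  0.03664077],
       [ 0.1025678 ,  0.52773463,  0.84319393, -1.1621305 ],
       [ 0.        ,  0.        ,  0.        ,  1.        ]])}
side {'camera_matrix': array([[533.85040891,   0.        , 277.34179752],
       [  0.        , 533.85040891, 212.87665086],
       [  0.        ,   0.        ,   1.        ]]), 'world_to_cam': array([[ 0.99947985,  0.03194451,  0.0044252 , -0.47841845],
       [-0.02805908,  0.79374199,  0.60760707, -0.01436991],
       [ 0.01589724, -0.60741519,  0.79422545, -1.65219563],
       [ 0.        ,  0.        ,  0.        ,  1.        ]])}
{'time': 0.1, 'qpos': array([-1.38899206e+00,  3.42654611e-01,  1.52490515e+00, -1.70222279e-05,
        1.27537985e+00, -1.46022781e-01]), 'qvel': array([ 4.63118415e-04, -3.23567208e-03, -2.18665436e-03, -5.59970
[... 306 characters left out ...]
96419e+00]), 'contact_force': array([ 0.61110479, -0.29718799, -0.10434987]), 'torque': array([ 0.02863165,  0.02825529, -0.00134761]), 'opening': 0.09158276566779895}
wrist {'camera_matrix': array([[312.68429732,   0.        , 282.91658657],
       [  0.        , 312.68429732, 209.55800332],
       [  0.        ,   0.        ,   1.        ]]), 'hand_eye': array([[ 9.99999960e-01,  1.76461270e-04, -2.20197235e-04,
        -2.08289524e-04],
       [ 1.02752251e-04, -9.54483181e-01, -2.98264725e-01,
        -8.14341588e-02],
       [-2.62806730e-04,  2.98264690e-01, -9.54483161e-01,
        -1.57813620e-01],
       [ 0.00000000e+00,  0.00000000e+00,  0.00000000e+00,
         1.00000000e+00]])}
```

View pics/scene0.png

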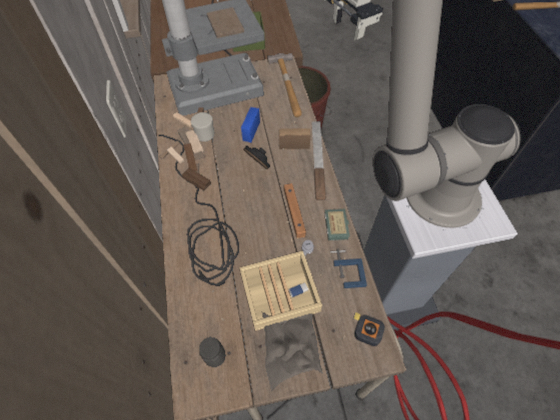

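View pics/side0.png

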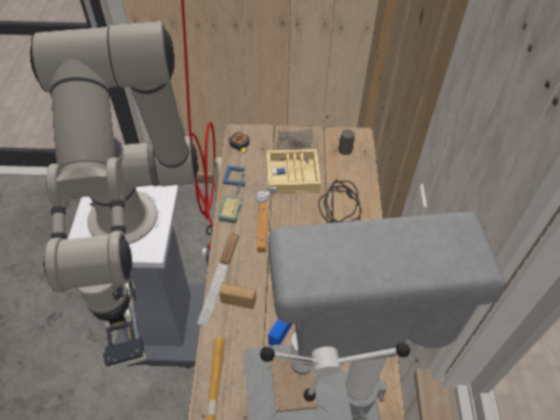

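View pics/wrist0.png

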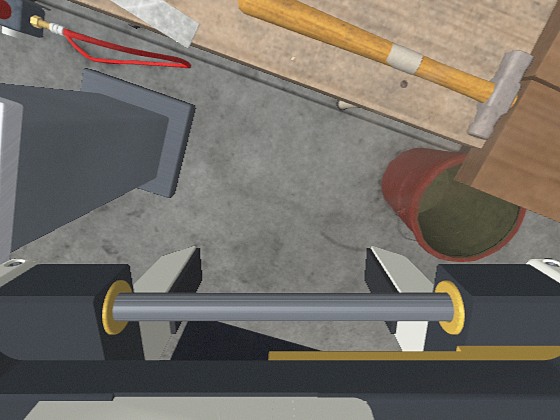

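```bash
cat > h.py <<'E'
from cell import *
import numpy as np,cv2
from scipy.spatial.transform import Rotation as R
def params(n,st=None):
    p=camera_params(n);K=p["camera_matrix"]
    if n=="wrist":
        T=np.eye(4);T[:3,:3]=R.from_euler("xyz",st["tool_rot"]).as_matrix();T[:3,3]=st["tool_pos"]
        W=np.linalg.inv(T@p["hand_eye"])
    else: W=p["world_to_cam"]
    return K,W
def proj(P,K,W):
    P=np.atleast_2d(P);c=P@W[:3,:3].T+W[:3,3];q=np.c_[c[:,0],-c[:,1],-c[:,2]]@K.T
    return q[:,:2]/q[:,2:]
def cast(uv,z,K,W):
    uv=np.atleast_2d(uv);d=np.c_[uv,np.ones(len(uv))]@np.linalg.inv(K).T;d=d*[1,-1,-1]
    d=d@W[:3,:3];o=-W[:3,:3].T@W[:3,3];t=(z-o[2])/d[:,2];return o+t[:,None]*d
def crop(im,x0,y0,x1,y1,s,f):
    cv2.imwrite(f,cv2.resize(im[y0:y1,x0:x1],None,fx=s,fy=s,interpolation=cv2.INTER_CUBIC))
E
python3 - <<'E'
from h import *
im=cv2.imread("pics/scene0.png")
crop(im,225,225,345,345,5,"pics/c_caddy.png")
crop(im,230,90,340,170,6,"pics/c_block.png")
im=cv2.imread("pics/side0.png")
crop(im,200,120,340,220,5,"pics/c_caddys.png")
crop(im,190,270,310,360,6,"pics/c_blocks.png")
E
```

```text
(no output)
```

View pics/c_caddy.png

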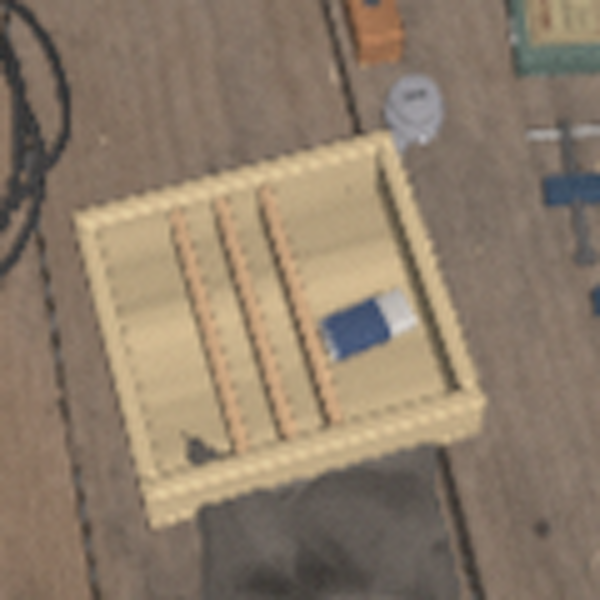

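View pics/c_block.png

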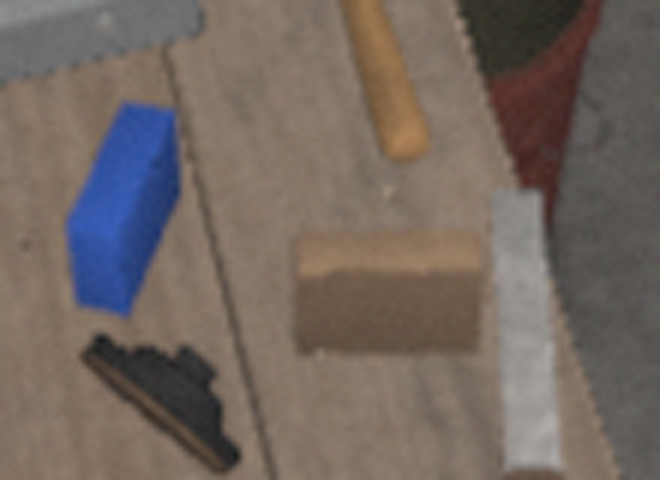

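View pics/c_caddys.png

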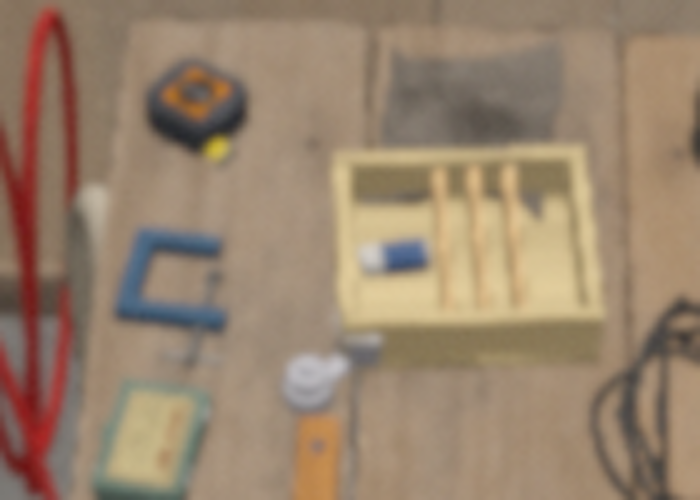

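View pics/c_blocks.png

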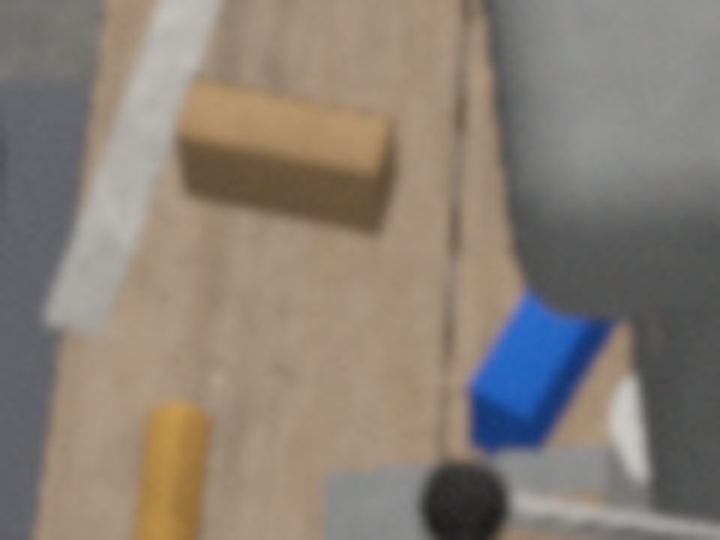

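```bash
python3 - <<'E'
from h import *
np.set_printoptions(precision=4,suppress=True)
S=params("scene");D=params("side")
def tri(a,b):
    # closest pt of two rays
    o=[];d=[]
    for uv,(K,W) in((a,S),(b,D)):
        p0=cast(uv,0,K,W)[0];p1=cast(uv,.1,K,W)[0];o.append(p0);v=p1-p0;d.append(v/np.linalg.norm(v))
    A=np.c_[d[0],-d[1]];t=np.linalg.lstsq(A,o[1]-o[0],rcond=None)[0]
    p=o[0]+t[0]*d[0];q=o[1]+t[1]*d[1];return (p+q)/2,np.linalg.norm(p-q)
sc=lambda x,y:(225+x/5,225+y/5)
sd=lambda x,y:(200+x/5,120+y/5)
# caddy top corners: A(near eye),B(right-bottom front),C(left-bottom: pushed),D
names=["eye corner","(172,-22)","pushed corner(172,-188)","(22,-188)"]
s=[sc(391,133),sc(485,400),sc(148,487),sc(78,213)]
d=[sd(342,320),sd(336,155),sd(584,147),sd(605,315)]
for n,a,b in zip(names,s,d):
    print(n,cast(a,.046,*S)[0],cast(b,.046,*D)[0],tri(a,b))
print("pin",cast(sc(414,95),.028,*S)[0],cast(sd(305,373),.028,*D)[0])
bs=lambda x,y:(230+x/6,90+y/6); bd=lambda x,y:(190+x/6,270+y/6)
print("block top corners scene",cast([bs(300,233),bs(480,233),bs(484,268),bs(298,270)],.063,*S))
print("block bottom scene",cast([bs(298,352),bs(480,352)],.0,*S))
print("block top side",cast([bd(202,80),bd(392,118),bd(382,176),bd(178,140)],.063,*D))
print("blue",cast([bs(120,100),bs(178,112),bs(120,235),bs(70,228)],.063,*S))
E
```

```text
eye corner [0.4475 0.1136 0.046 ] [0.4467 0.113  0.046 ] (array([0.4471, 0.1134, 0.0455]), np.float64(0.0007092534462982956))
(172,-22) [0.4368 0.258  0.046 ] [0.4368 0.2559 0.046 ] (array([0.4366, 0.2575, 0.0444]), np.float64(0.00014652092165141903))
pushed corner(172,-188) [0.5987 0.266  0.046 ] [0.6007 0.2692 0.046 ] (array([0.5996, 0.2667, 0.0486]), np.float64(0.0018386005390225457))
(22,-188) [0.6096 0.1244 0.046 ] [0.612 0.123 0.046] (array([0.6109, 0.1239, 0.0451]), np.float64(0.002524263718278241))
pin [0.4278 0.0861 0.028 ] [0.4246 0.0839 0.028 ]
block top corners scene [[ 0.4225 -0.2962  0.063 ]
 [ 0.3333 -0.277   0.063 ]
 [ 0.3371 -0.2535  0.063 ]
 [ 0.4286 -0.2717  0.063 ]]
block bottom scene [[ 0.429  -0.2726  0.    ]
 [ 0.3358 -0.2526  0.    ]]
block top side [[ 0.3417 -0.2575  0.063 ]
 [ 0.4282 -0.2739  0.063 ]
 [ 0.4255 -0.303   0.063 ]
 [ 0.3339 -0.2883  0.063 ]]
blue [[ 0.4963 -0.4097  0.063 ]
 [ 0.4678 -0.3944  0.063 ]
 [ 0.5121 -0.314   0.063 ]
 [ 0.5362 -0.3241  0.063 ]]
```

```bash
python3 - <<'E'
from h import *
im=cv2.imread("pics/scene0.png")
crop(im,270,170,350,260,7,"pics/c_bat.png")
E
```

```text
(no output)
```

View pics/c_bat.png

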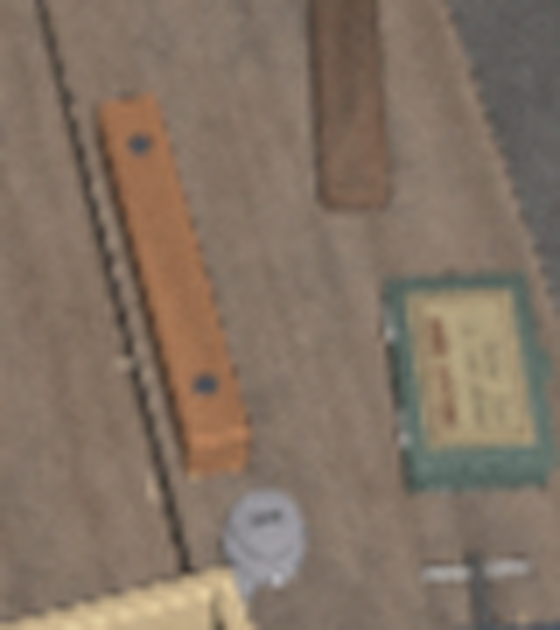

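```bash
python3 - <<'E'
from h import *
np.set_printoptions(precision=4,suppress=True)
S=params("scene");D=params("side")
sb=lambda x,y:(270+x/7,170+y/7)
q=cast([sb(100,104),sb(152,96),sb(248,430),sb(190,440)],.03,*S)
print(q); print(np.degrees(np.arctan2(*(q[3]-q[0])[[1,0]])),np.degrees(np.arctan2(*(q[2]-q[1])[[1,0]])))
print("pin",cast(sb(262,530),.028,*S))
im=cv2.imread("pics/scene0.png");hsv=cv2.cvtColor(im,cv2.COLOR_BGR2HSV)
m=cv2.inRange(hsv[170:245,275:315],(5,130,110),(16,255,255))
n,l,st,c=cv2.connectedComponentsWithStats(m);k=1+st[1:,4].argmax()
ct,_=cv2.findContours((l==k).astype(np.uint8),cv2.RETR_EXTERNAL,2)
print(cv2.minAreaRect(ct[0]),st[k]); cv2.imwrite("pics/m.png",m)
# eye/pin from caddy corners
x=np.array([[22,-22],[172,-22],[172,-188],[22,-188]])/1e3
P=np.array([[.4471,.1134],[.4366,.2575],[.5996,.2667],[.6109,.1239]])
xm=x.mean(0);pm=P.mean(0);U,s,V=np.linalg.svd((x-xm).T@(P-pm));Rr=V.T@U.T
print(np.degrees(np.arctan2(Rr[1,0],Rr[0,0])),pm-Rr@xm,s.sum()/((x-xm)**2).sum())
E
```

```text
[[ 0.4485 -0.1114  0.03  ]
 [ 0.4269 -0.1109  0.03  ]
 [ 0.4253  0.0494  0.03  ]
 [ 0.4479  0.0491  0.03  ]]
90.23914422822577 90.5378240422157
pin [[0.43   0.0908 0.028 ]]
((20.0, 47.0), (0.0, 0.0), 0.0) [20 47  1  1  1]
93.84609611096514 [0.4253 0.0866] 0.9739431296925236
```

```bash
cat > path.py <<'E'
import numpy as np
pin=np.array([.4265,.087])
def P(th,h,y=-.165):
    t=np.radians(th);c,s=np.cos(t),np.sin(t);v=np.array([.172+h,y]);return pin+np.array([c*v[0]-s*v[1],s*v[0]+c*v[1]])
E
python3 - <<'E'
from path import *
np.set_printoptions(precision=4,suppress=True)
print(P(93.8,.045),P(93.8,.012))
E
```

```text
[0.5768 0.3145] [0.5789 0.2815]
```

Call:
apply_moves(increments=[{"grip":0,"linear":[40,80,0],"turn":[0,0,1.2]},{"grip":0,"linear":[60,120,0],"turn":[0,0,2]},{"grip":0,"linear":[80,160,0],"turn":[0,0,3]},{"grip":0,"linear":[100,200,0],"turn":[0,0,4]},{"grip":0,"linear":[120,240,0],"turn":[0,0,5]},{"grip":0,"linear":[140,280,0],"turn":[0,0,6]},{"grip":0,"linear":[160,320,0],"turn":[0,0,7]},{"grip":0,"linear":[180,360,0],"turn":[0,0,8]},{"grip":0,"linear":[200,400,0],"turn":[0,0,9]},{"grip":0,"linear":[210,420,0],"turn":[0,0,10]}])

```text
time: 1.15
tool_pos: [0.3797, -0.074, 0.2268]
tool_rot: [-3.141, -0.0, -0.189]
contact_force: [-0.3, -1.3, 0.9]
opening: 0.0166
```

Call:
apply_moves(increments=[{"grip":0,"linear":[22,44,0],"turn":[0,0,0.5]},{"grip":0,"linear":[44,88,0],"turn":[0,0,1]},{"grip":0,"linear":[66,132,0],"turn":[0,0,1.5]},{"grip":0,"linear":[88,176,0],"turn":[0,0,2]},{"grip":0,"linear":[110,220,0],"turn":[0,0,2.5]},{"grip":0,"linear":[132,264,0],"turn":[0,0,2.5]},{"grip":0,"linear":[154,308,0],"turn":[0,0,2.5]},{"grip":0,"linear":[176,350,0],"turn":[0,0,2.5]},{"grip":0,"linear":[197,391,0],"turn":[0,0,2.5]},{"grip":0,"linear":[197,391,0],"turn":[0,0,2.5]}])

```text
time: 2.15
tool_pos: [0.5768, 0.3186, 0.2241]
tool_rot: [-3.141, 0.002, 0.07]
contact_force: [-0.4, -0.9, -1.0]
opening: 0.0004
```

```bash
python3 - <<'E'
from h import *
o=observe();print(o['time'],o['tool_pos'],o['tool_rot'],o['opening'])
cv2.imwrite("pics/wrist1.png",read_camera("wrist")[:,:,::-1])
cv2.imwrite("pics/side1.png",read_camera("side")[:,:,::-1])
E
```

```text
2.15 [0.57675761 0.31856518 0.224083  ] [-3.14070377e+00  1.56473660e-03  6.99549849e-02] 0.0003783565003971485
```

View pics/wrist1.png

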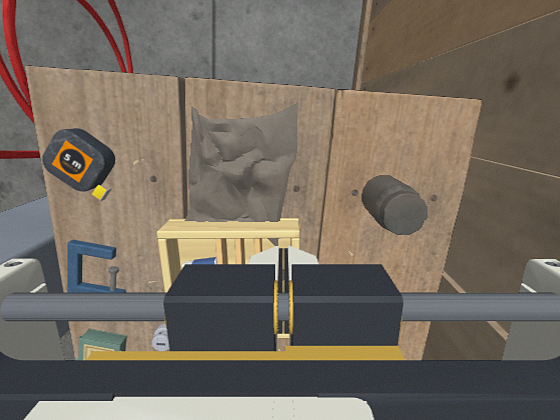

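View pics/side1.png

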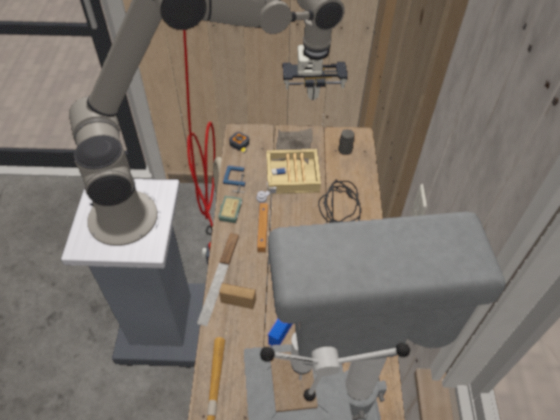

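```bash
python3 - <<'E'
from h import *
np.set_printoptions(precision=4,suppress=True)
o=observe();Wr=params("wrist",o)
print("rag",cast([(193,105),(298,103),(296,210),(292,219),(190,219)],0.005,*Wr))
print("caddy",cast([(299,221),(160,221),(299,236),(160,236)],.046,*Wr))
S=params("scene")
print("rag scene",cast([(268,322),(315,318),(318,375),(268,383)],.0,*S))
E
```

```text
rag [[0.4667 0.3958 0.005 ]
 [0.5867 0.4061 0.005 ]
 [0.5947 0.278  0.005 ]
 [0.5905 0.2656 0.005 ]
 [0.4603 0.2567 0.005 ]]
caddy [[0.5966 0.2779 0.046 ]
 [0.438  0.2671 0.046 ]
 [0.5981 0.2595 0.046 ]
 [0.4371 0.2485 0.046 ]]
rag scene [[0.5673 0.2575 0.    ]
 [0.454  0.2713 0.    ]
 [0.4796 0.3982 0.    ]
 [0.5929 0.3917 0.    ]]
```

Call:
apply_moves(increments=[{"grip":0,"linear":[2,0,-45]},{"grip":0,"linear":[4,0,-90]},{"grip":0,"linear":[5,0,-135]},{"grip":0,"linear":[5,0,-170]},{"grip":0,"linear":[5,0,-190]},{"grip":0,"linear":[5,0,-200]},{"grip":0,"linear":[5,0,-200]}])

```text
schema error: expected keys grip, linear, turn
```

Call:
apply_moves(increments=[{"grip":0,"linear":[2,0,-45],"turn":[0,0,0]},{"grip":0,"linear":[4,0,-90],"turn":[0,0,0]},{"grip":0,"linear":[5,0,-135],"turn":[0,0,0]},{"grip":0,"linear":[5,0,-170],"turn":[0,0,0]},{"grip":0,"linear":[5,0,-190],"turn":[0,0,0]},{"grip":0,"linear":[5,0,-200],"turn":[0,0,0]},{"grip":0,"linear":[5,0,-200],"turn":[0,0,0]}])

```text
time: 2.95
tool_pos: [0.5804, 0.3127, 0.0261]
tool_rot: [3.141, 0.002, 0.065]
contact_force: [-0.6, -0.3, 0.1]
opening: 0.0003
```

Call:
apply_moves(increments=[{"grip":0,"linear":[0,0,-6],"turn":[0,0,0]},{"grip":0,"linear":[0,0,-12],"turn":[0,0,0]},{"grip":0,"linear":[0,0,-12],"turn":[0,0,0]}])

```text
time: 3.25
tool_pos: [0.5809, 0.3138, 0.0148]
tool_rot: [3.142, -0.0, 0.066]
contact_force: [-0.3, -0.3, -0.4]
opening: 0.0005
```

```bash
python3 - <<'E'
from path import *
c=np.array([.581,.314])
for th in [93.8,91]+list(range(88,-3,-3)):
    p=P(th,.011,-.170); print(th,np.round((p-c)*1e3).astype(int),round((th-93.8)/6,2))
E
```

```text
93.8 [  3 -33] 0.0
91 [ 12 -41] -0.47
88 [ 22 -50] -0.97
85 [ 31 -60] -1.47
82 [ 39 -69] -1.97
79 [ 47 -80] -2.47
76 [ 55 -91] -2.97
73 [  62 -102] -3.47
70 [  68 -113] -3.97
67 [  73 -125] -4.47
64 [  79 -137] -4.97
61 [  83 -149] -5.47
58 [  87 -162] -5.97
55 [  90 -175] -6.47
52 [  92 -187] -6.97
49 [  94 -200] -7.47
46 [  95 -213] -7.97
43 [  95 -227] -8.47
40 [  95 -240] -8.97
37 [  94 -253] -9.47
34 [  92 -266] -9.97
31 [  90 -278] -10.47
28 [  87 -291] -10.97
25 [  83 -304] -11.47
22 [  79 -316] -11.97
19 [  74 -328] -12.47
16 [  68 -340] -12.97
13 [  62 -351] -13.47
10 [  55 -363] -13.97
7 [  48 -373] -14.47
4 [  40 -384] -14.97
1 [  31 -394] -15.47
-2 [  22 -403] -15.97
```

Call:
apply_moves(increments=[{"grip":0,"linear":[2,-15,0],"turn":[0,0,0]},{"grip":0,"linear":[3,-25,0],"turn":[0,0,0]},{"grip":0,"linear":[5,-34,0],"turn":[0,0,0]},{"grip":0,"linear":[12,-41,0],"turn":[0,0,-0.5]},{"grip":0,"linear":[22,-50,0],"turn":[0,0,-1]},{"grip":0,"linear":[31,-60,0],"turn":[0,0,-1.5]},{"grip":0,"linear":[39,-69,0],"turn":[0,0,-2]},{"grip":0,"linear":[39,-69,0],"turn":[0,0,-2]}])

```text
time: 4.05
tool_pos: [0.6214, 0.2431, 0.015]
tool_rot: [-3.141, -0.001, -0.146]
contact_force: [-0.1, -0.1, -0.6]
opening: 0.0003
```

```bash
python3 - <<'E'
from h import *
cv2.imwrite("pics/scene1.png",read_camera("scene")[:,:,::-1])
im=cv2.imread("pics/scene1.png");crop(im,190,200,350,360,4,"pics/c1.png")
print(observe()['contact_force'])
E
```

```text
[-0.68550933  0.58287547 -0.70577664]
```

View pics/c1.png

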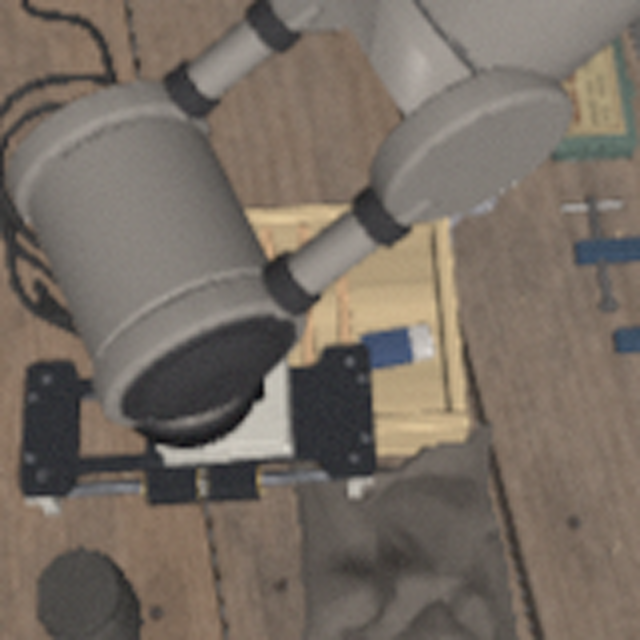

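Call:
apply_moves(increments=[{"grip":0,"linear":[8,-11,0],"turn":[0,0,-0.5]},{"grip":0,"linear":[16,-22,0],"turn":[0,0,-1]},{"grip":0,"linear":[23,-33,0],"turn":[0,0,-1.5]},{"grip":0,"linear":[29,-44,0],"turn":[0,0,-2]},{"grip":0,"linear":[34,-56,0],"turn":[0,0,-2.5]},{"grip":0,"linear":[40,-68,0],"turn":[0,0,-3]},{"grip":0,"linear":[44,-80,0],"turn":[0,0,-3.5]},{"grip":0,"linear":[48,-93,0],"turn":[0,0,-4]},{"grip":0,"linear":[51,-106,0],"turn":[0,0,-4.5]},{"grip":0,"linear":[53,-118,0],"turn":[0,0,-5]}])

```text
time: 5.1
tool_pos: [0.6732, 0.1269, 0.0149]
tool_rot: [-3.141, -0.001, -0.667]
contact_force: [2.5, 0.7, -1.2]
opening: 0.0007
```

Call:
apply_moves(increments=[{"grip":0,"linear":[2,-13,0],"turn":[0,0,-0.5]},{"grip":0,"linear":[3,-26,0],"turn":[0,0,-1]},{"grip":0,"linear":[3,-40,0],"turn":[0,0,-1.5]},{"grip":0,"linear":[3,-53,0],"turn":[0,0,-2]},{"grip":0,"linear":[2,-66,0],"turn":[0,0,-2.5]},{"grip":0,"linear":[0,-79,0],"turn":[0,0,-3]},{"grip":0,"linear":[-2,-91,0],"turn":[0,0,-3.5]},{"grip":0,"linear":[-5,-104,0],"turn":[0,0,-4]},{"grip":0,"linear":[-9,-117,0],"turn":[0,0,-4.5]},{"grip":0,"linear":[-13,-129,0],"turn":[0,0,-5]}])

```text
time: 6.1
tool_pos: [0.6604, -0.0024, 0.0151]
tool_rot: [-3.14, -0.001, -1.191]
contact_force: [2.5, 0.5, -0.2]
opening: 0.0003
```

```bash
python3 - <<'E'
from h import *
cv2.imwrite("pics/side2.png",read_camera("side")[:,:,::-1])
cv2.imwrite("pics/scene2.png",read_camera("scene")[:,:,::-1])
a=cv2.imread("pics/side2.png")[110:310,190:390];b=cv2.imread("pics/scene2.png")[140:340,180:380]
crop(np.hstack([a,b]),0,0,400,200,2,"pics/c2.png")
print(observe()['contact_force'])
E
```

```text
[ 0.77183011 -0.29982694  0.51267913]
```

View pics/c2.png

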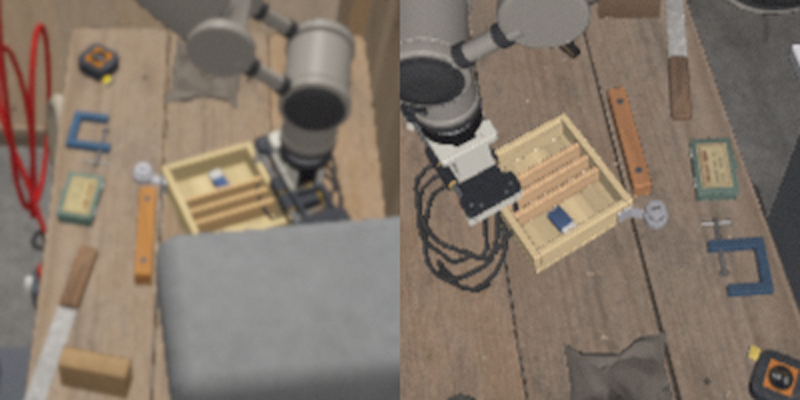

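Call:
apply_moves(increments=[{"grip":0,"linear":[-5,-12,0],"turn":[0,0,-0.5]},{"grip":0,"linear":[-11,-24,0],"turn":[0,0,-1]},{"grip":0,"linear":[-17,-35,0],"turn":[0,0,-1.5]},{"grip":0,"linear":[-24,-47,0],"turn":[0,0,-2]},{"grip":0,"linear":[-31,-57,0],"turn":[0,0,-2.5]},{"grip":0,"linear":[-35,-62,0],"turn":[0,0,-2.8]},{"grip":0,"linear":[-39,-67,0],"turn":[0,0,-3]},{"grip":0,"linear":[-39,-67,0],"turn":[0,0,-3]}])

```text
time: 7.0
tool_pos: [0.621, -0.0691, 0.015]
tool_rot: [-3.141, -0.0, -1.504]
contact_force: [1.1, -1.2, 0.2]
opening: 0.0005
```

```bash
python3 - <<'E'
from h import *
o=observe();print(o['contact_force'],o['tool_pos'])
cv2.imwrite("pics/scene3.png",read_camera("scene")[:,:,::-1])
crop(cv2.imread("pics/scene3.png"),220,140,340,260,5,"pics/c3.png")
E
```

```text
[ 1.08950234 -1.19318513  0.2055239 ] [ 0.62095242 -0.06914998  0.0150197 ]
```

View pics/c3.png

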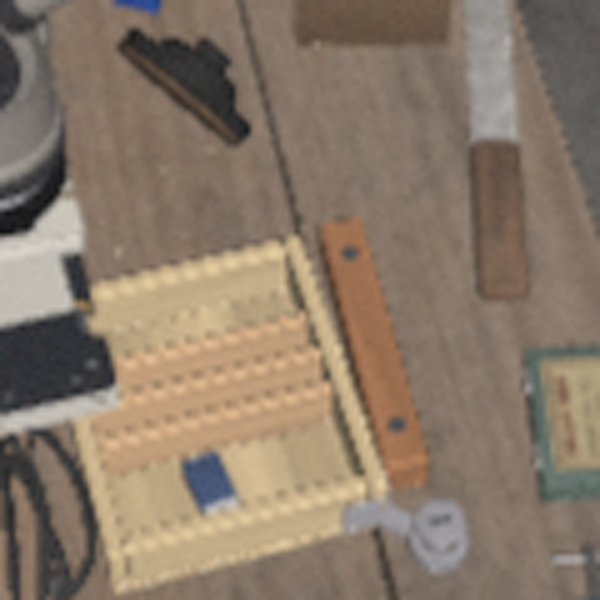

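Call:
apply_moves(increments=[{"grip":0,"linear":[-4,-4,0],"turn":[0,0,-0.3]},{"grip":0,"linear":[-8,-7,0],"turn":[0,0,-0.6]},{"grip":0,"linear":[-10,-8,0],"turn":[0,0,-0.7]},{"grip":0,"linear":[-11,-8,0],"turn":[0,0,-0.7]},{"grip":0,"linear":[-11,-8,0],"turn":[0,0,-0.7]}])

```text
time: 7.55
tool_pos: [0.6117, -0.0782, 0.0154]
tool_rot: [-3.137, -0.002, -1.579]
contact_force: [7.6, -3.9, -1.3]
opening: 0.0003
```

Call:
apply_moves(increments=[{"grip":0,"linear":[-2,0,0],"turn":[0,0,0]},{"grip":0,"linear":[-2,0,0],"turn":[0,0,0]}])

```text
time: 7.75
tool_pos: [0.6111, -0.0788, 0.0159]
tool_rot: [-3.134, -0.003, -1.579]
contact_force: [10.8, -5.8, -1.7]
opening: 0.0003
```

```bash
python3 - <<'E'
from h import *
o=observe();print(o['contact_force'],o['tool_pos'],o['torque'])
cv2.imwrite("pics/scene4.png",read_camera("scene")[:,:,::-1])
crop(cv2.imread("pics/scene4.png"),220,140,340,260,5,"pics/c4.png")
E
```

```text
[10.79339238 -5.82965398 -1.68296842] [ 0.61113317 -0.07879474  0.01587763] [-0.96393662 -1.69638667  0.23983565]
```

View pics/c4.png

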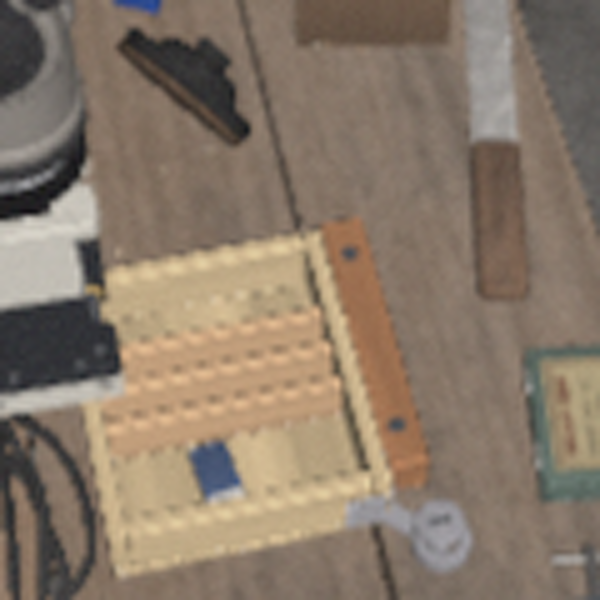

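Call:
apply_moves(increments=[{"grip":0,"linear":[-3,-1,0],"turn":[0,0,0]},{"grip":0,"linear":[-4,-2,0],"turn":[0,0,0]},{"grip":0,"linear":[-4,-2,0],"turn":[0,0,0]}])

```text
time: 8.1
tool_pos: [0.6091, -0.0813, 0.0167]
tool_rot: [-3.129, -0.004, -1.579]
contact_force: [15.0, -7.5, -0.4]
opening: 0.0004
```

Call:
apply_moves(increments=[{"grip":0,"linear":[4,-2,0],"turn":[0,0,0]},{"grip":0,"linear":[20,-2,0],"turn":[0,0,0]},{"grip":0,"linear":[40,-2,10],"turn":[0,0,0]},{"grip":0.2,"linear":[40,-2,55],"turn":[0,0,0]},{"grip":0.4,"linear":[30,-5,100],"turn":[0,0,0]},{"grip":0.6,"linear":[0,-40,130],"turn":[0,0,0]},{"grip":0.7,"linear":[-30,-70,150],"turn":[0,0,0]},{"grip":0.7,"linear":[-60,-105,160],"turn":[0,0,-0.5]},{"grip":0.7,"linear":[-95,-140,160],"turn":[0,0,-1]},{"grip":0.7,"linear":[-130,-170,160],"turn":[0,0,-1.5]}])

```text
time: 9.1
tool_pos: [0.4717, -0.2495, 0.1747]
tool_rot: [3.14, 0.001, -1.738]
contact_force: [0.9, -0.4, 1.0]
opening: 0.0519
```

```bash
python3 - <<'E'
from h import *
o=observe();print(o['contact_force'],o['tool_pos'],o['tool_rot'],o['time'])
cv2.imwrite("pics/wrist5.png",read_camera("wrist")[:,:,::-1])
cv2.imwrite("pics/scene5.png",read_camera("scene")[:,:,::-1])
crop(cv2.imread("pics/scene5.png"),220,140,340,260,5,"pics/c5.png")
E
```

```text
[ 0.902641   -0.44921565  0.98761417] [ 0.47169586 -0.24952536  0.1746956 ] [ 3.13997623e+00  7.66926899e-04 -1.73823813e+00] 9.1
```

View pics/wrist5.png

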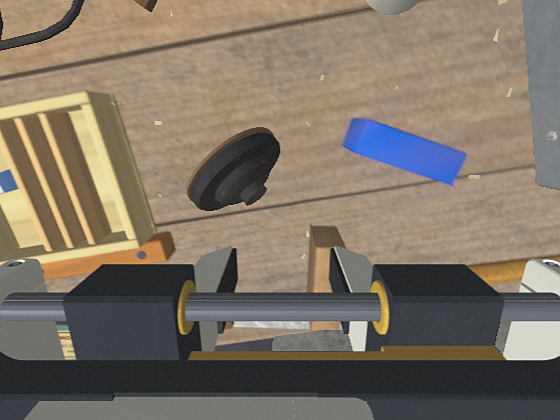

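View pics/c5.png

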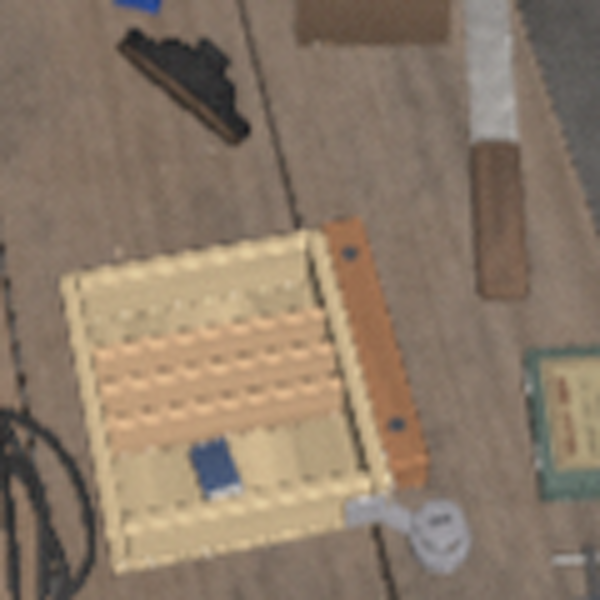

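```bash
python3 - <<'E'
from h import *
np.set_printoptions(precision=4,suppress=True)
im=cv2.imread("pics/wrist5.png")
crop(im,280,210,370,340,5,"pics/c6.png")
crop(im,0,80,190,280,4,"pics/c7.png")
E
```

```text
(no output)
```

View pics/c6.png

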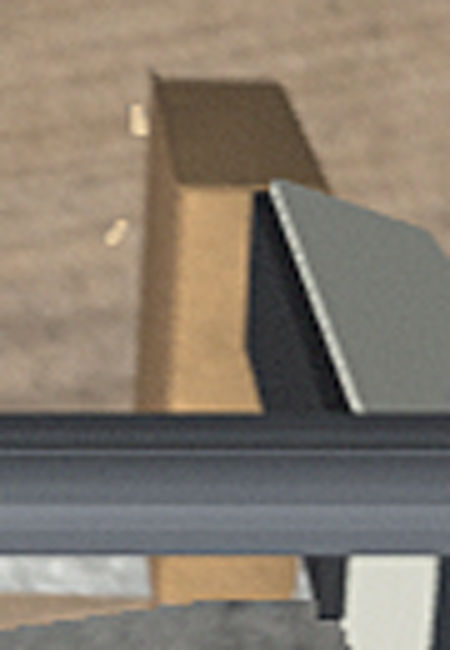

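View pics/c7.png

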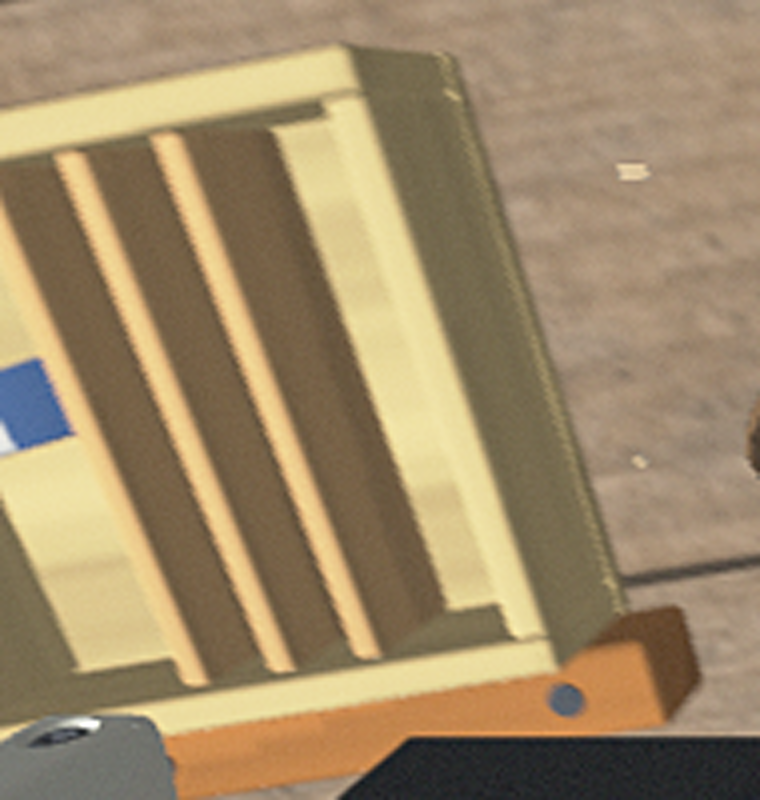

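```bash
python3 - <<'E'
from h import *
np.set_printoptions(precision=4,suppress=True)
o=dict(tool_pos=[0.47169586,-0.24952536,0.1746956],tool_rot=[3.13997623e+00,7.66926899e-04,-1.73823813e+00])
Wr=params("wrist",o)
f=lambda x,y:(280+x/5,210+y/5); g=lambda x,y:(x/4,80+y/4)
print("blk top",cast([f(178,187),f(328,190),f(160,560),f(297,560),f(155,600)],.063,*Wr))
print("blk bottom",cast([f(152,75),f(280,82)],0,*Wr))
print("caddy outer wall top outer edge",cast([g(347,45),g(555,667)],.046,*Wr), "inner",cast([g(330,100),g(516,636)],.046,*Wr))
print("divider right edge",cast([g(178,132),g(380,655)],.040,*Wr),"left",cast([g(150,138),g(352,655)],.040,*Wr))
print("slot floor",cast([g(272,128),g(443,610),g(510,603)],.006,*Wr))
S=params("scene");h=lambda x,y:(220+x/5,140+y/5)
print("caddy scene",cast([h(315,231),h(390,490),h(62,280),h(118,555)],.046,*S))
E
```

```text
blk top [[ 0.4269 -0.2726  0.063 ]
 [ 0.4216 -0.3003  0.063 ]
 [ 0.3455 -0.2578  0.063 ]
 [ 0.3409 -0.2853  0.063 ]
 [ 0.336  -0.2554  0.063 ]]
blk bottom [[ 0.426  -0.2729  0.    ]
 [ 0.4195 -0.3012  0.    ]]
caddy outer wall top outer edge [[ 0.5965 -0.0994  0.046 ]
 [ 0.4491 -0.0994  0.046 ]] inner [[ 0.5864 -0.0918  0.046 ]
 [ 0.4587 -0.0924  0.046 ]]
divider right edge [[ 0.5863 -0.0523  0.04  ]
 [ 0.4575 -0.0531  0.04  ]] left [[ 0.5861 -0.0456  0.04  ]
 [ 0.4587 -0.0461  0.04  ]]
slot floor [[ 0.5873 -0.0513  0.006 ]
 [ 0.4566 -0.0509  0.006 ]
 [ 0.4555 -0.07    0.006 ]]
caddy scene [[ 0.4555 -0.0963  0.046 ]
 [ 0.4516  0.0729  0.046 ]
 [ 0.5993 -0.0929  0.046 ]
 [ 0.5952  0.0807  0.046 ]]
```

Call:
apply_moves(increments=[{"grip":0.7,"linear":[-32,-9,0],"turn":[0,0,0]},{"grip":0.7,"linear":[-64,-18,-20],"turn":[0,0,-0.1]},{"grip":0.7,"linear":[-96,-26,-45],"turn":[0,0,-0.1]},{"grip":0.7,"linear":[-96,-26,-75],"turn":[0,0,-0.1]},{"grip":0.7,"linear":[-96,-26,-75],"turn":[0,0,-0.1]},{"grip":0.7,"linear":[-96,-26,-75],"turn":[0,0,-0.1]}])

```text
time: 9.8
tool_pos: [0.3782, -0.2745, 0.0999]
tool_rot: [3.14, 0.001, -1.746]
contact_force: [-0.1, 0.2, 0.9]
opening: 0.0641
```

```bash
python3 - <<'E'
from h import *
o=observe();print(o['contact_force'],o['tool_pos'],o['tool_rot'],o['time'])
cv2.imwrite("pics/wrist6.png",read_camera("wrist")[:,:,::-1])
E
```

```text
[-0.05608612  0.2499186   0.90984112] [ 0.37823369 -0.27445015  0.09989298] [ 3.14033694e+00  1.15611488e-03 -1.74555753e+00] 9.8
```

View pics/wrist6.png

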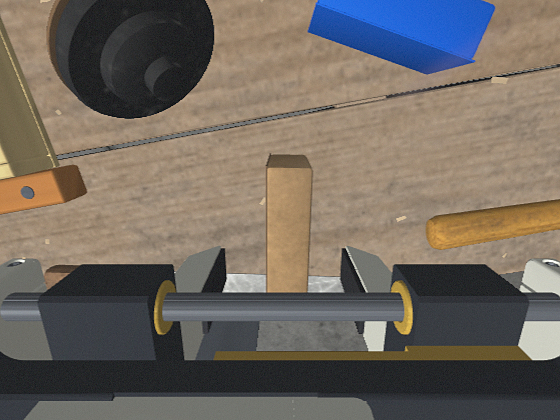

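```bash
python3 - <<'E'
from h import *
np.set_printoptions(precision=4,suppress=True)
o=dict(tool_pos=[0.37823369,-0.27445015,0.09989298],tool_rot=[3.14033694e+00,1.15611488e-03,-1.74555753e+00])
q=cast([(267,168),(312,169),(266,290),(309,290)],.063,*params("wrist",o));print(q)
m=q[:2,:2].mean(0);a=np.radians(-10.3);print(m-.048*np.array([np.cos(a),np.sin(a)]))
E
```

```text
[[ 0.427  -0.2726  0.063 ]
 [ 0.4215 -0.3002  0.063 ]
 [ 0.3416 -0.2554  0.063 ]
 [ 0.3363 -0.2854  0.063 ]]
[ 0.377  -0.2778]
```

Call:
apply_moves(grip_force=25, increments=[{"grip":0.7,"linear":[-1,-3,-30],"turn":[0,0,0]},{"grip":0.7,"linear":[-1,-3,-56],"turn":[0,0,0]},{"grip":0.7,"linear":[-1,-3,-56],"turn":[0,0,0]},{"grip":0.2,"linear":[-1,-3,-56],"turn":[0,0,0]},{"grip":0.2,"linear":[-1,-3,-56],"turn":[0,0,0]},{"grip":0.2,"linear":[-1,-3,-56],"turn":[0,0,0]},{"grip":0.2,"linear":[-1,-3,-56],"turn":[0,0,0]},{"grip":0.2,"linear":[-1,-3,-56],"turn":[0,0,0]}])

```text
time: 10.65
tool_pos: [0.3773, -0.2783, 0.0443]
tool_rot: [-3.141, -0.001, -1.746]
contact_force: [0.6, -0.1, 3.6]
opening: 0.0301
```

Call:
apply_moves(increments=[{"grip":0.2,"linear":[0,0,40],"turn":[0,0,0]},{"grip":0.2,"linear":[0,0,80],"turn":[0,0,0]},{"grip":0.2,"linear":[20,28,90],"turn":[0,0,0.3]},{"grip":0.2,"linear":[43,60,90],"turn":[0,0,0.6]},{"grip":0.2,"linear":[66,93,90],"turn":[0,0,0.9]},{"grip":0.2,"linear":[90,127,90],"turn":[0,0,1.2]},{"grip":0.2,"linear":[113,160,90],"turn":[0,0,1.5]},{"grip":0.2,"linear":[136,193,90],"turn":[0,0,1.7]},{"grip":0.2,"linear":[146,207,90],"turn":[0,0,1.7]},{"grip":0.2,"linear":[146,207,90],"turn":[0,0,1.7]}])

```text
time: 11.65
tool_pos: [0.5239, -0.069, 0.1336]
tool_rot: [-3.141, 0.0, -1.564]
contact_force: [1.1, -0.8, -0.6]
opening: 0.0302
```

Call:
apply_moves(increments=[{"grip":0.2,"linear":[0,0,0],"turn":[0,0,0]},{"grip":0.2,"linear":[0,0,0],"turn":[0,0,0]}])

```text
time: 11.85
tool_pos: [0.5224, -0.0719, 0.1337]
tool_rot: [3.141, -0.0, -1.569]
contact_force: [0.3, -0.3, -0.8]
opening: 0.0298
```

```bash
python3 - <<'E'
from h import *
o=observe();print(o['contact_force'],o['tool_pos'],o['tool_rot'],o['time'],o['opening'])
cv2.imwrite("pics/wrist7.png",read_camera("wrist")[:,:,::-1])
cv2.imwrite("pics/scene7.png",read_camera("scene")[:,:,::-1])
crop(cv2.imread("pics/scene7.png"),220,140,340,260,5,"pics/c8.png")
E
```

```text
[ 0.29410143 -0.32869372 -0.76678703] [ 0.52241716 -0.07188909  0.13368333] [ 3.14097707e+00 -2.17031903e-04 -1.56864543e+00] 11.85 0.029775388586897225
```

View pics/wrist7.png

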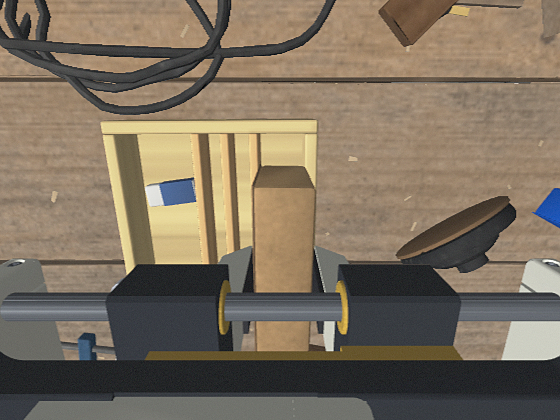

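View pics/c8.png

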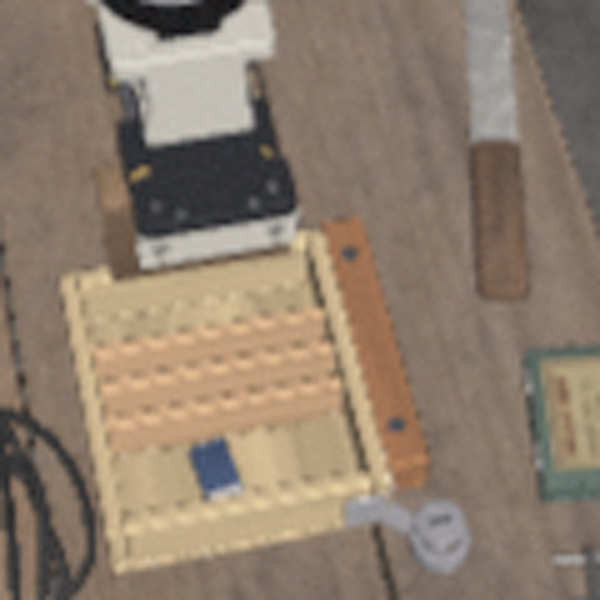

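```bash
python3 - <<'E'
from h import *
crop(cv2.imread("pics/wrist7.png"),230,110,350,260,5,"pics/c9.png")
E
```

```text
(no output)
```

View pics/c9.png

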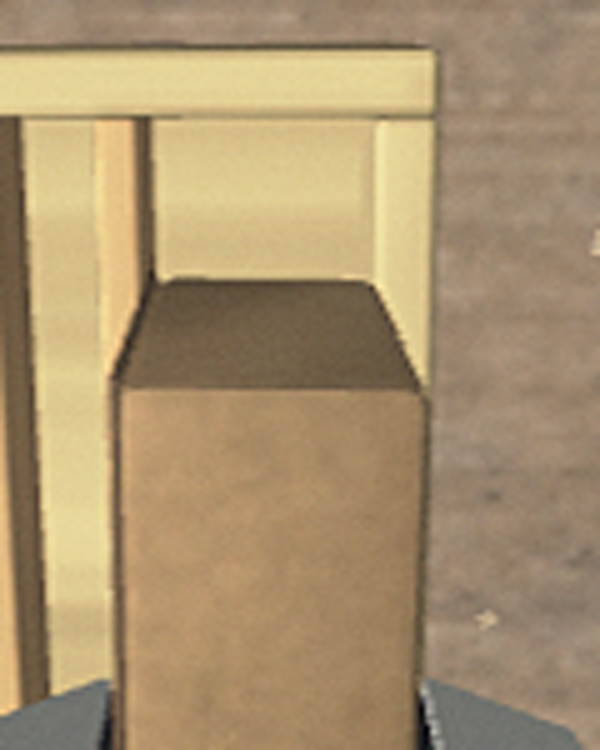

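```bash
python3 - <<'E'
from h import *
np.set_printoptions(precision=4,suppress=True)
o=observe();W=params("wrist",o);g=lambda x,y:(230+x/5,110+y/5)
z=o['tool_pos'][2]-.0443
print("divider R",cast([g(134,118),g(150,118)],[.04],*W),"div base",cast([g(152,250)],.006,*W))
print("wall in/out",cast([g(378,122),g(437,48),g(437,120)],.046,*W),"floor edge",cast([g(370,250)],.006,*W))
print("block bottom",cast([g(158,282),g(370,282)],z,*W)," top",cast([g(118,385),g(420,390)],z+.063,*W))
E
```

```text
divider R [[ 0.5876 -0.0512  0.04  ]
 [ 0.5876 -0.0537  0.04  ]] div base [[ 0.562  -0.0512  0.006 ]]
wall in/out [[ 0.5875 -0.0891  0.046 ]
 [ 0.5984 -0.0977  0.046 ]
 [ 0.5878 -0.0981  0.046 ]] floor edge [[ 0.562 -0.091  0.006]]
block bottom [[ 0.5701 -0.0579  0.0895]
 [ 0.5701 -0.0854  0.0895]]  top [[ 0.5712 -0.0583  0.1525]
 [ 0.5708 -0.0859  0.1525]]
```

Call:
apply_moves(increments=[{"grip":0.2,"linear":[1,1.5,-15],"turn":[0,0,0]},{"grip":0.2,"linear":[1,1.5,-30],"turn":[0,0,0]},{"grip":0.2,"linear":[1,1.5,-42],"turn":[0,0,0]},{"grip":0.2,"linear":[1,1.5,-50],"turn":[0,0,0]},{"grip":0.2,"linear":[1,1.5,-56],"turn":[0,0,0]},{"grip":0.2,"linear":[1,1.5,-60],"turn":[0,0,0]}])

```text
time: 12.55
tool_pos: [0.524, -0.0697, 0.0734]
tool_rot: [3.141, -0.0, -1.568]
contact_force: [-0.3, 0.3, -0.5]
opening: 0.0298
```

Call:
apply_moves(increments=[{"grip":0.2,"linear":[0,0,-6],"turn":[0,0,0]},{"grip":0.2,"linear":[0,0,-12],"turn":[0,0,0]},{"grip":0.2,"linear":[0,0,-17],"turn":[0,0,0]},{"grip":0.2,"linear":[0,0,-21],"turn":[0,0,0]},{"grip":0.2,"linear":[0,0,-22],"turn":[0,0,0]},{"grip":0.2,"linear":[0,0,-22],"turn":[0,0,0]}])

```text
time: 13.15
tool_pos: [0.524, -0.0695, 0.0516]
tool_rot: [3.141, -0.0, -1.568]
contact_force: [0.1, 0.4, -1.3]
opening: 0.0298
```

Call:
apply_moves(increments=[{"grip":0.2,"linear":[0,0,-1],"turn":[0,0,0]},{"grip":0.2,"linear":[0,0,-2],"turn":[0,0,0]},{"grip":0.2,"linear":[0,0,-2],"turn":[0,0,0]}])

```text
time: 13.45
tool_pos: [0.5242, -0.0696, 0.0503]
tool_rot: [-3.141, -0.0, -1.568]
contact_force: [-2.4, -0.4, 4.6]
opening: 0.03
```

Call:
apply_moves(increments=[{"grip":0.36,"linear":[0,0,0],"turn":[0,0,0]},{"grip":0.42,"linear":[0,0,0],"turn":[0,0,0]},{"grip":0.5,"linear":[0,0,0],"turn":[0,0,0]},{"grip":0.5,"linear":[0,0,2],"turn":[0,0,0]},{"grip":0.5,"linear":[0,0,10],"turn":[0,0,0]},{"grip":0.5,"linear":[0,0,25],"turn":[0,0,0]},{"grip":0.5,"linear":[0,0,60],"turn":[0,0,0]},{"grip":0.5,"linear":[0,0,105],"turn":[0,0,0]},{"grip":0.5,"linear":[-10,-40,130],"turn":[0,0,0]},{"grip":0.5,"linear":[-30,-85,140],"turn":[0,0,0]}])

```text
time: 14.45
tool_pos: [0.4961, -0.1549, 0.1936]
tool_rot: [-3.135, -0.003, -1.564]
contact_force: [0.5, -0.3, 0.3]
opening: 0.046
```

Call:
apply_moves(increments=[{"grip":0.5,"linear":[-20,-40,0],"turn":[0,0,0]},{"grip":0.5,"linear":[-40,-80,0],"turn":[0,0,0]},{"grip":0.5,"linear":[-50,-100,0],"turn":[0,0,0]},{"grip":0.5,"linear":[-50,-100,0],"turn":[0,0,0]},{"grip":0.5,"linear":[-50,-100,0],"turn":[0,0,0]}])

```text
time: 14.95
tool_pos: [0.4441, -0.2543, 0.1901]
tool_rot: [-3.141, 0.0, -1.569]
contact_force: [-0.4, -0.1, -0.4]
opening: 0.0458
```

```bash
python3 - <<'E'
from h import *
o=observe();print(o['tool_pos'],o['tool_rot'],o['time'])
cv2.imwrite("pics/wrist8.png",read_camera("wrist")[:,:,::-1])
cv2.imwrite("pics/scene8.png",read_camera("scene")[:,:,::-1])
cv2.imwrite("pics/side8.png",read_camera("side")[:,:,::-1])
a=cv2.imread("pics/scene8.png")
crop(a,220,140,340,260,5,"pics/c10.png")
crop(np.hstack([a,cv2.imread("pics/side8.png")])[:,:],0,0,1120,420,.7,"pics/c11.png")
E
```

```text
[ 0.44409675 -0.25433948  0.19009374] [-3.14113899e+00  6.04347561e-05 -1.56898909e+00] 14.95
```

View pics/c10.png

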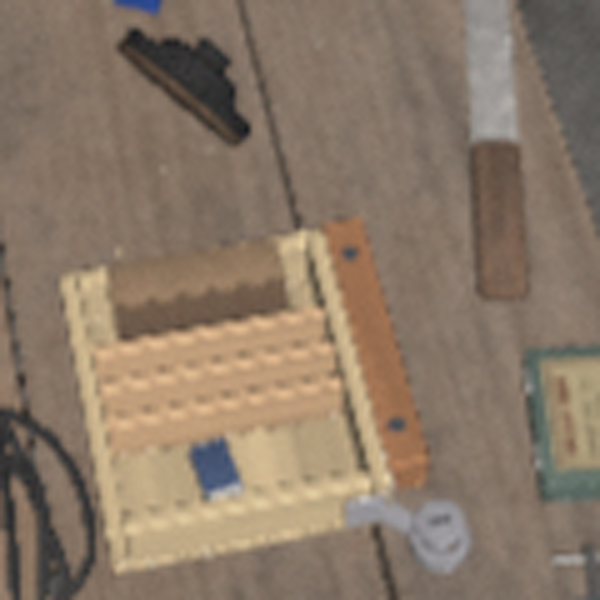

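View pics/c11.png

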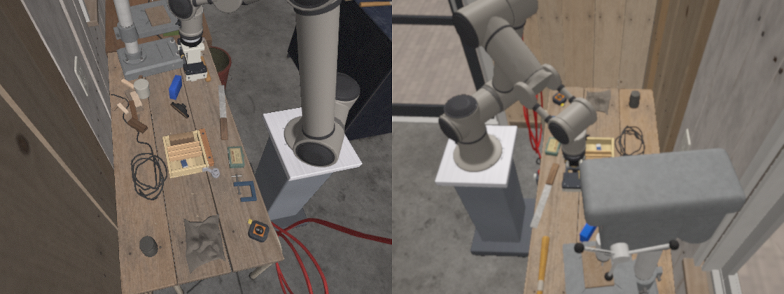

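View pics/wrist8.png

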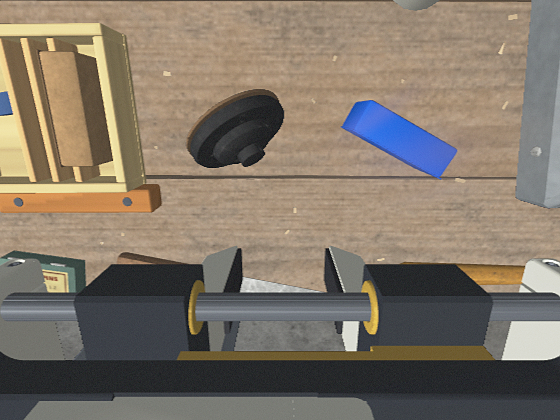

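```bash
python3 - <<'E'
from h import *
crop(cv2.imread("pics/wrist8.png"),0,15,170,220,3.5,"pics/c12.png")
E
```

```text
(no output)
```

View pics/c12.png

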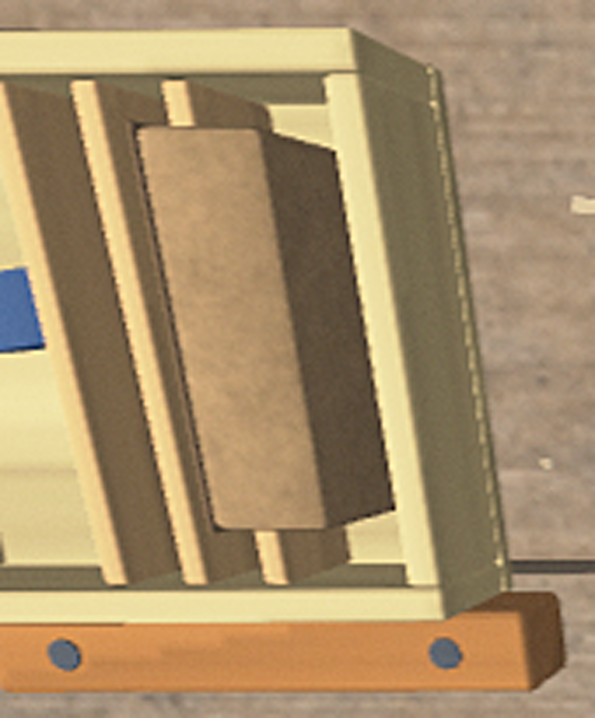

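```bash
python3 - <<'E'
from h import *
np.set_printoptions(precision=4,suppress=True)
o=dict(tool_pos=[0.44409675,-0.25433948,0.19009374],tool_rot=[-3.14113899e+00,6.04e-05,-1.56898909e+00])
W=params("wrist",o);g=lambda x,y:(x/3.5,15+y/3.5)
print("block top",cast([g(137,127),g(262,129),g(323,528),g(216,527)],.069,*W))
print("wall outer top",cast([g(350,29),g(443,620)],.046,*W),"batten-side edge",cast([g(0,620)],.046,*W))
print("batten top",cast([g(528,690),g(5,688)],.03,*W),"face pt",cast([g(475,600)],.03,*W))
E
```

```text
block top [[ 0.5718 -0.0571  0.069 ]
 [ 0.5715 -0.0858  0.069 ]
 [ 0.4791 -0.0833  0.069 ]
 [ 0.4793 -0.056   0.069 ]]
wall outer top [[ 0.5974 -0.0978  0.046 ]
 [ 0.4491 -0.0986  0.046 ]] batten-side edge [[0.4489 0.0272 0.046 ]]
batten top [[ 0.4231 -0.1131  0.03  ]
 [ 0.4234  0.0463  0.03  ]] face pt [[ 0.4512 -0.1008  0.03  ]]
```

```bash
python3 -c "
from cell import *
print(hand_in())"
```

```text
the job is handed in; nothing more can be done
None
```

The caddy is turned flush against the batten and the brown sanding block is standing on its long edge in the wide slot. I handed the job in at about 15 s.

- **Caddy:** I pushed it round with closed fingers on the x = 172 mm wall near the free corner, then pressed to about 15 N, at which point it barely moved any further. In the last wrist picture its batten-side edge is at x = 0.449 m at both ends measured. That is parallel to the batten and about 26 mm (one batten width) from its back edge, so it is flush within the roughly 2 mm calibration.
- **Block:** I gripped it at its top edge and lowered it until it touched the slot floor, at a tool height of 50.3 mm with 4.6 N upward. That is within about 0.5 mm of what a fully seated block should give. After release the pictures show it upright, with its top centred at y ≈ -0.071 m against a slot centre of about -0.070 m.
- **Other items:** I never reached for the tape measure, the C-clamp or the blue look-alike block. They look undisturbed in the last pictures, but I did not measure their positions.

No check failed. Position readings from the different cameras disagreed by up to about 1 cm in the worst case, on the pushed corner before the push. The usual difference was 2–6 mm. I used the wrist camera for the final fit.

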